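# Take the upper burr carrier out of the coffee grinder for cleaning

### The job

The coffee grinder's hopper is off so that its burrs can be brushed clean. Unlock the upper burr carrier (the black cap with the orange grip bar on top of the grinder) and take it out: it is a twist lock, but I do not know whether this machine unlocks clockwise or anticlockwise, so feel for the stop gently, try the other way if it does not come free, and do not force it. Lift it well clear of the grinder and finish while still holding it there, level, in the gripper, with the other things on the worktop left where they are.

Things in the scene. Friction and masses are not known exactly. Their poses are not given: they have to be found in the camera images.
- grinder: Grey table-top coffee grinder, standing firm (cannot be moved), 156 x 118 mm on plan; its front with spout, buttons and a small glass faces its own -x axis, z is up. Origin: centre of its underside, under the axis of the round aluminium collar on its top.
- seat (a point): Centre of the collar's flat rim, 176 mm above the grinder's origin, axes as the grinder's. The collar is 80 mm across; the lip inside it has three notches, hidden by the carrier. Turned to its stop one way, the carrier's x axis is about 0.45 rad from the seat's x: still locked. At its stop the other way, about 1.1 rad: unlocked. Feel for the stops with well under 1 N m; more is forcing.
- carrier: Upper burr carrier, 0.1 to 0.2 kg: black round flange, 69 mm across, 5 mm thick, on the collar's rim; burr and three lugs reach 21 mm below it. Origin: centre of the flange's underside, z up. Starts seated and locked, its x axis within 0.15 rad of the seat's x. It turns easily (under 0.1 N m) up to a hard stop either way, and lifts straight out only between 0.95 and 1.15 rad from the seat's x.
- grip_bar (a point): Middle of the top of the carrier's orange grip bar, 28 mm above the carrier's origin, axes as the carrier's. The bar is 50 mm long along x, 13 mm wide along y and stands 23 mm above the flange. Locked, the carrier lifts by no more than 2 mm. Which way round unlocks it differs between machines and cannot be seen.
- hopper: The grinder's clear hopper, 118 mm across and 98 mm high, standing on its black lid beside the grinder. Origin: centre of its underside. A bystander.
- brush: Small wooden cleaning brush with black bristles, 148 mm long, 22 mm wide, 12 mm high, lying on the worktop. Origin: on its underside, 74 mm from either end; bristles to +x. A bystander.
- coffee_jug: Glass coffee jug with black handle and lid, 167 x 128 x 138 mm. Origin: on its underside. A bystander.
- mug: Cream mug with green dots, 87 x 117 x 97 mm. Origin: on its underside. A bystander.
- teaspoon: Steel teaspoon, 130 x 27 x 11 mm. Origin: below its middle. A bystander.
- beans_jar: Glass jar with a dark lid, 65 mm across and 86 mm high, behind the grinder. Origin: centre of its underside. A bystander.
Not all that is in view belongs to the job. Leave any green look-alike of the carrier alone.

How it is judged:
By the outcome, as a careful person would: the job done as asked, in the order asked, and still so for the second after the job is handed in, while the arm keeps its last pose, push and grip.
It also fails if it takes over 69 s, if anything falls off the work surface, if the arm or the gripper's body presses on something with over 40 N, if the wrist force passes 120 N, or if a joint passes its speed limit or range.

### The arm

A 6-joint arm with a two-finger parallel gripper is mounted at the origin on a cart in front of the work surface, level with it; the furniture and walls round the work are solid. World frame = base frame: x ahead of the robot, y to its left, z up, the work surface at z = 0. Lengths are in mm, angles in rad, forces in N, time in s.
With the tool pointing down it reaches from about 325 to 900 mm from the base axis. Payload 6.1 kg.
Tool frame: the origin (TCP) lies at the very end of the fingers, on their centre line; the grasp point (between the pads) lies 19 mm behind it (manip.grip_point_offset is the distance from the TCP to the grasp point, in mm); z points along the fingers, y is the line along which they close (so a half turn about z gives the same grasp; the last joint's range is limited). The gripper opens to 87 mm and grips with 3 to 60 N. Pads are 19 mm wide; open, the fingers measure 117 mm over their backs; the gripper's body (75 mm by 190 mm) begins 51 mm behind the grasp point.
Start: joints at [1.014, 0.22, 1.526, -0, 1.395, -0.126], TCP at [260.996, 567.888, 222.538] pointing down, gripper open.
Joint ranges: [-2.98, 2.98], [-0.91, 2.08], [0.09, 2.57], [-1.24, 4.39], [0.2, 2.65], [-2.68, 2.68]. Speed limits (rad/s): [2.57, 2.57, 3.01, 3.14, 3.14, 3.14].

### API

Orientations are given as [roll, pitch, yaw] about the fixed x, y, z axes, in that order (R = Rz(yaw) Ry(pitch) Rx(roll)).
In Python, from bench import manip, open_jaws, close_gripper, solver, cams gives the robot as it stands. The module is installed in compiled form; this text tells all that it offers. Calls block until the motion is done:
- manip.movep(position, orientation): joint-space move of the TCP to a pose.
- manip.move_l(position, ori=None, vel=150, max_force=None): straight line of the TCP; ori=None keeps the orientation; vel is the mean speed in mm/s. With max_force (N) it stops when the force on the tool has changed by that much, and returns True; else False.
- manip.move_joints(angles): joint-space move.
- open_jaws() and close_gripper(strength=None): open the fingers fully, or close them until they stop; strength is the grip in N (None keeps the last).
- manip.sleep(seconds).
- solver.solve_ik(position, orientation): joint angles nearest the present ones, or None.
- manip.observe(): the state.
- cams.get_image(name): name is "scene" or "top" or "wrist"; returns (picture, depth): 420x560x3 uint8, red, green, blue; 420x560 float32, mm along the optical axis (not along the pixel's ray), 0 where there is no reading.
- cams.get_calibration(name): a dict with "K" (3x3 intrinsics, pixels), "distortion" ([k1, k2, p1, p2, k3] as OpenCV has them; the pictures are not rectified), "R" (3x3) and "t" (3): a world point X has camera coordinates R X + t; the wrist camera has in their place "T_tool_cam" (4x4, takes a point from camera to tool coordinates, whose origin is the TCP and whose axes are the flange's). Camera axes: x right, y down, z forward; pixel columns grow to the right and rows downward; lengths in mm; the calibration is good to about 2 mm. A picture is of the moment at which its call begins: read the wrist's pose just before it. get_calibration takes no time and is no camera call.
A pose or a line that the arm cannot do raises manip.PlanningError and nothing moves.
- manip.job_done(): hands the job in; it is judged then, once.
The state is a dict: "time": time; "joints": joint angles; "joint_vel": joint speeds; "effort": joint torques, N m; "ee_pos": TCP position; "ee_rot": TCP orientation; "force": force on the tool from outside, world axes, zero at the start; "torque": the same for the moment, N m; "grip_width": finger opening in mm; "grip_force": force on a finger pad.
Only numpy, scipy, OpenCV 4.12 (cv2) and the standard library are available. Lean on these libraries where they do the work, as an engineer would, in place of code of your own. Each camera call takes 0.05 s, during which the arm holds its last target. There are 200 camera calls.

## Working session

There is one attempt and no reset: what is moved stays moved. The work goes in short steps, each a Python script; the robot and the scene stay as the last script left them, time stands still between calls to the robot, and variables do not carry over. Pictures are saved under pics/ and viewed, at most 10 in all, crops included, and the job is handed in when it is done.

```bash
mkdir -p pics; cat > h.py <<'E'
import numpy as np, cv2
from bench import manip, open_jaws, close_gripper, solver, cams
from scipy.spatial.transform import Rotation as Ro
def save(n,im): cv2.imwrite('pics/'+n,im[:,:,::-1])
def cam(name,st=None):
    c=cams.get_calibration(name); K=np.array(c['K']);D=np.array(c['distortion'],float)
    if 'R' in c: R=np.array(c['R']);t=np.array(c['t'])
    else:
        T=np.eye(4);T[:3,:3]=Ro.from_euler('xyz',st['ee_rot']).as_matrix();T[:3,3]=st['ee_pos']
        M=np.linalg.inv(T@np.array(c['T_tool_cam']));R=M[:3,:3];t=M[:3,3]
    return K,D,R,t
def onplane(px,C,z):
    K,D,R,t=C
    p=cv2.undistortPoints(np.array(px,float).reshape(-1,1,2),K,D).reshape(-1,2)
    d=np.c_[p,np.ones(len(p))]@R; o=-R.T@t
    return o+d*((z-o[2])/d[:,2])[:,None]
def orange(im):
    h=cv2.cvtColor(im,cv2.COLOR_RGB2HSV); return cv2.inRange(h,(4,140,110),(20,255,255))
E
python3 - <<'E'
from h import *
a,d=cams.get_image('scene');b,d2=cams.get_image('top')
save('scene.png',a);save('top.png',b)
for n,im,dd in(('scene',a,d),('top',b,d2)):
    nn,l,s,c=cv2.connectedComponentsWithStats(orange(im))
    print(n,[(s[i].tolist(),c[i].round(1).tolist()) for i in range(1,nn) if s[i,4]>20])
s=manip.observe();print(s['time'],s['ee_rot'],s['force'],s['torque'],s['grip_width'])
E
```

```text
scene [([477, 133, 83, 141, 4814], [525.8, 214.1]), ([491, 164, 14, 14, 25], [497.3, 170.2]), ([333, 194, 8, 14, 49], [336.2, 199.5]), ([441, 224, 26, 34, 419], [451.8, 238.1]), ([364, 246, 149, 149, 1598], [455.2, 300.7]), ([359, 258, 84, 83, 364], [398.1, 300.1]), ([231, 269, 19, 14, 134], [240.6, 276.6]), ([297, 278, 21, 9, 151], [306.8, 281.8]), ([419, 291, 99, 107, 459], [468.3, 345.1]), ([370, 324, 65, 64, 1714], [402.2, 354.5]), ([267, 345, 19, 11, 110], [275.6, 350.0]), ([182, 366, 111, 35, 1207], [225.0, 382.4])]
top [([103, 203, 9, 70, 230], [107.4, 241.2]), ([133, 238, 11, 13, 53], [137.7, 243.3]), ([170, 243, 8, 20, 107], [173.6, 252.5])]
0.1 [-3.13990563e+00 -2.14447670e-04  2.71077790e+00] [-0.51338597  0.3410427  -0.53174503] [-0.00978272 -0.00789914 -0.0104129 ] 86.96386037274826
```

View pics/scene.png

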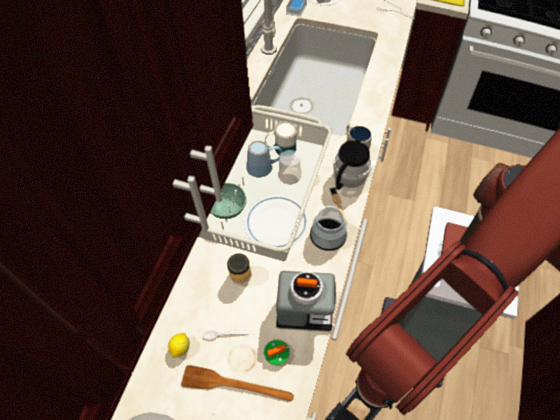

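View pics/top.png

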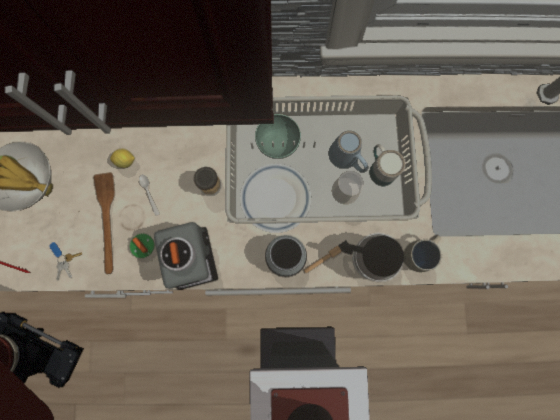

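The carrier candidates are two:
- **Orange bar on a black cap:** inside the aluminium collar on the grinder, scene (307,282), top (174,252). This fits the description.
- **Orange bar on a green disc:** on the worktop, scene (276,350), top (138,243). This is the look-alike, so I'll leave it alone.

Next I'll locate the bar in both views and enlarge it to confirm.

```bash
python3 - <<'E'
from h import *
for n,box in(('scene',(295,275,322,290)),('top',(166,240,182,266))):
    im=cv2.imread('pics/%s.png'%n)[:,:,::-1]; C=cam(n)
    m=orange(im); k=np.zeros_like(m);k[box[1]:box[3],box[0]:box[2]]=m[box[1]:box[3],box[0]:box[2]]
    ys,xs=np.nonzero(k); P=onplane(np.c_[xs,ys],C,204)
    c=P[:,:2].mean(0);u,s,v=np.linalg.svd(P[:,:2]-c);r=cv2.minAreaRect(P[:,:2].astype(np.float32))
    print(n,c,'yaw',np.arctan2(v[0,1],v[0,0]),r)
    x,y=int(xs.mean()),int(ys.mean())
    save(n+'_c.png',cv2.resize(im[y-45:y+55,x-60:x+60],None,fx=4,fy=4,interpolation=2))
    if n=='top':
        g=onplane([[170,222],[205,230],[214,284],[163,288],[156,231],[199,223]],C,176);print(g)
        g=onplane([[206,181]],C,86);print('jar',g, 'handle/arm start', manip.observe()['ee_pos'])
a=cv2.imread('pics/scene_c.png');b=cv2.imread('pics/top_c.png');cv2.imwrite('pics/c.png',cv2.resize(np.hstack([a,b]),(800,333)))
E
```

```text
scene [456.22326352 322.57888693] yaw -2.965477372146212 ((456.1448974609375, 323.0123291015625), (49.897918701171875, 20.712244033813477), 10.338019371032715)
top [457.63828462 317.17106419] yaw -2.9553057201701916 ((457.4662170410156, 317.271484375), (46.388484954833984, 12.250249862670898), 9.652799606323242)
[[534.22389545 335.94801486 176.        ]
 [512.89045444 249.92906082 176.        ]
 [383.80788315 226.92605175 176.        ]
 [376.31410977 348.19494776 176.        ]
 [512.78068739 369.6361455  176.        ]
 [530.32391294 264.81904737 176.        ]]
jar [[659.68257723 267.1225229   86.        ]] handle/arm start [260.72307489 567.4119071  221.59031075]
```

View pics/c.png

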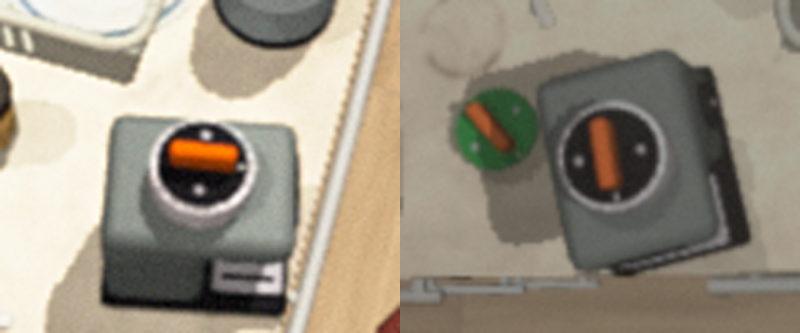

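The crop confirms it: the orange bar sits on a black cap in the silver collar on the grinder, and the other one is plainly green. Now I'll move above it and refine with the wrist camera.

```bash
cat >> h.py <<'E'
def ikq(p,yaw): return solver.solve_ik(p,[np.pi,0,yaw])
def bar(st,im,ztop=204):
    C=cam('wrist',st);m=orange(im);n,l,s,c=cv2.connectedComponentsWithStats(m);out=[]
    for i in range(1,n):
        if s[i,4]<150: continue
        ys,xs=np.nonzero(l==i);P=onplane(np.c_[xs,ys],C,ztop)[:,:2]
        u,_,v=np.linalg.svd(P-P.mean(0),full_matrices=False);r=cv2.minAreaRect(P.astype(np.float32))
        out.append((P.mean(0).round(1),np.arctan(v[0,1]/v[0,0]).round(3),np.round(r[0],1),np.round(r[1],1),c[i].round(0),s[i,4]))
    return out
E
python3 - <<'E'
from h import *
for b in(0.185,0.185-np.pi,0.185+np.pi):
    print(b,[None if (q:=ikq([457,319,186],b+o)) is None else q[5].round(2) for o in(-1.2,-.5,0,.5,1.2)])
s=manip.observe();p=s['ee_pos'];print(s['joints'])
manip.move_l([p[0],p[1],330],vel=200)
y=0.185+np.pi
manip.movep([457,319,330],[np.pi,0,y])
manip.sleep(.3)
st=manip.observe();im,d=cams.get_image('wrist');save('w1.png',im)
for o in bar(st,im):print(o)
C=cam('wrist',st);K,D,R,t=C
# depth -> world z map statistics for orange px
m=orange(im);ys,xs=np.nonzero(m&(d>0).astype(np.uint8)*255)
p=cv2.undistortPoints(np.c_[xs,ys].astype(float).reshape(-1,1,2),K,D).reshape(-1,2)
W=(np.c_[p,np.ones(len(p))]*d[ys,xs][:,None]-t)@R
print(np.percentile(W[:,2],[5,50,80,95]),st['joints'],st['ee_pos'],st['time'],st['force'],st['torque'])
E
```

```text
0.185 [None, np.float64(2.35), np.float64(1.85), np.float64(1.35), np.float64(0.65)]
-2.956592653589793 [np.float64(-0.09), np.float64(-0.79), np.float64(-1.29), np.float64(-1.79), np.float64(-2.49)]
3.326592653589793 [np.float64(-0.09), np.float64(-0.79), np.float64(-1.29), np.float64(-1.79), np.float64(-2.49)]
[ 1.01386762e+00  2.21088796e-01  1.52748266e+00  5.58777525e-07
  1.39472180e+00 -1.26114240e-01]
(array([455.6, 318.2]), np.float64(0.175), array([455.7, 318. ]), array([50. , 12.8]), array([274., 202.]), np.int32(876))
(array([457.1, 405.6]), np.float64(0.711), array([456.9, 405.1]), array([31.4,  8.9]), array([374., 223.]), np.int32(336))
(array([510.8, 520. ]), np.float64(-0.693), array([510.8, 520.2]), array([22.3, 26.7]), array([484., 302.]), np.int32(393))
[ 11.56737982 203.58075061 418.4420451  420.83551905] [ 4.69304815e-01  9.57976939e-03  1.55696518e+00  3.72493306e-05
  1.57508382e+00 -1.28759704e+00] [456.63026791 319.6958639  329.94806129] 2.2917 [ 0.02348311  0.21976061 -0.0765588 ] [ 0.02596435  0.00759554 -0.05686079]
```

View pics/w1.png

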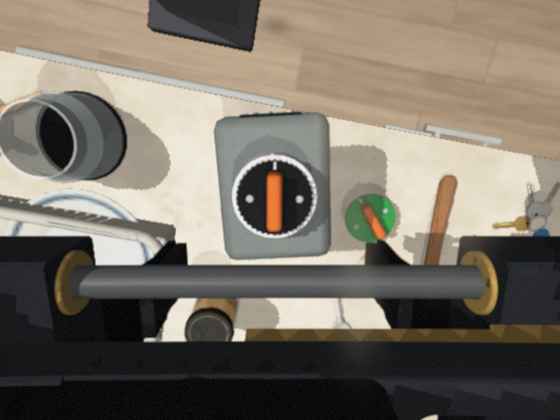

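Wrist view: the bar's centre is at pixel (274,202), giving (455.7, 318.2), top 204, yaw 0.175. Its rectangle measures 50x12.8 mm, which matches. Now descend and grip.

```bash
python3 - <<'E'
from h import *
y=0.175+np.pi
def rep(n):
    manip.sleep(.3);s=manip.observe();print(n,s['time'],s['ee_pos'].round(1),s['ee_rot'].round(3),s['force'].round(2),s['torque'].round(3),round(s['grip_width'],1),round(s['grip_force'],1))
manip.move_l([455.8,318.2,330],ori=[np.pi,0,y],vel=100);rep('a')
print(manip.move_l([455.8,318.2,184.5],vel=120,max_force=6));rep('b')
close_gripper(12);rep('c')
E
```

```text
a 2.8917 [455.8 318.2 330. ] [ 3.142  0.    -2.967] [-0.13 -0.98 -0.14] [0.083 0.017 0.005] 87.0 0.0
False
b 4.5583 [456.  318.3 184.9] [ 3.141e+00  1.000e-03 -2.967e+00] [-0.25 -0.35 -0.62] [ 0.06  -0.01   0.002] 87.3 0.0
c 6.0417 [455.8 318.  184.5] [-3.141 -0.    -2.967] [-0.71 -1.43  0.79] [-0.269  0.103  0.049] 12.9 12.0
```

```bash
cat >> h.py <<'E'
def turn(dirn,total,lim=0.35,step=0.04):
    s=manip.observe();q0=np.array(s['joints']);t0=s['torque'][2];y0=s['ee_rot'][2];a=0;log=[]
    while a<total:
        a=min(a+step,total);q=q0.copy();q[5]-=dirn*a;manip.move_joints(q);manip.sleep(.08)
        s=manip.observe();dt=s['torque'][2]-t0;log.append((round(a,2),round(dt,2),round(float(np.linalg.norm(s['force'][:2])),1)))
        if abs(dt)>lim: break
    print(log);print(s['time'],s['ee_rot'].round(3),s['force'].round(1),s['torque'].round(2),round(s['grip_width'],1))
    return a,q0
E
python3 - <<'E'
from h import *
close_gripper(30)
a,q0=turn(+1,0.7,0.3)
E
```

```text
[(0.04, np.float64(-0.08), 2.2), (0.08, np.float64(-0.06), 2.6), (0.12, np.float64(-0.09), 2.9), (0.16, np.float64(-0.03), 4.2), (0.2, np.float64(-0.06), 4.0), (0.24, np.float64(-0.09), 4.0), (0.28, np.float64(-0.09), 5.5), (0.32, np.float64(-0.04), 5.2), (0.36, np.float64(-0.06), 5.1), (0.4, np.float64(-0.1), 5.5), (0.44, np.float64(-0.06), 5.4), (0.48, np.float64(-0.15), 6.5), (0.52, np.float64(-0.19), 9.2), (0.56, np.float64(-0.5), 10.5)]
10.925 [-3.138e+00  1.000e-03 -2.409e+00] [ 5.2 -9.1  1.5] [-1.53 -0.78 -0.48] 12.6
```

It stops at about 0.54 rad that way, which is the locked stop (0.45 from the seat). Now the other way.

```bash
python3 - <<'E'
from h import *
q=np.array(manip.observe()['joints']);
for i in range(2):
    q[5]+=0.28;manip.move_joints(q);manip.sleep(.2)
s=manip.observe();print(s['time'],s['ee_rot'].round(3),s['torque'].round(2),s['force'].round(1))
turn(-1,1.15,0.3)
E
```

```text
12.075 [-3.140e+00  2.000e-03 -2.967e+00] [0.28 0.74 0.01] [-3.   0.4 -0.9]
[(0.04, np.float64(-0.03), 3.9), (0.08, np.float64(0.05), 2.6), (0.12, np.float64(0.04), 3.4), (0.16, np.float64(-0.03), 4.3), (0.2, np.float64(0.02), 6.3), (0.24, np.float64(0.03), 5.7), (0.28, np.float64(0.0), 5.0), (0.32, np.float64(0.05), 5.5), (0.36, np.float64(0.03), 5.4), (0.4, np.float64(-0.03), 5.4), (0.44, np.float64(0.03), 5.8), (0.48, np.float64(0.06), 6.0), (0.52, np.float64(-0.02), 5.9), (0.56, np.float64(0.06), 6.8), (0.6, np.float64(0.02), 5.7), (0.64, np.float64(0.04), 6.0), (0.68, np.float64(0.04), 6.3), (0.72, np.float64(0.05), 7.1), (0.76, np.float64(0.05), 6.5), (0.8, np.float64(0.06), 6.7), (0.84, np.float64(-0.03), 6.5), (0.88, np.float64(0.07), 7.1), (0.92, np.float64(0.02), 6.8), (0.96, np.float64(0.07), 7.6), (1.0, np.float64(0.2), 9.7), (1.04, np.float64(0.5), 11.7)]
20.7417 [-3.141e+00 -1.000e-03  2.280e+00] [-8.4  8.2  1. ] [1.35 1.63 0.51] 12.6
```

That is the unlocked stop. Back off slightly, then lift gently with a force limit.

```bash
python3 - <<'E'
from h import *
def rep(n):
    s=manip.observe();print(n,round(s['time'],1),s['ee_pos'].round(1),s['ee_rot'].round(3),s['force'].round(1),s['torque'].round(2),round(s['grip_width'],1));return s
q=np.array(manip.observe()['joints']);q[5]-=0.05;manip.move_joints(q);manip.sleep(.3)
s=rep('back');p=s['ee_pos']
for dz in (5,12,30):
    r=manip.move_l([p[0],p[1],p[2]+dz],vel=20,max_force=10);manip.sleep(.2);rep((dz,r))
    if r:break
E
```

```text
back 21.3 [455.6 318.4 184.8] [ 3.142e+00 -1.000e-03  2.329e+00] [-3.3  3.  -0.3] [0.56 0.58 0.11] 13.0
(5, False) 21.9 [456.  318.2 190.1] [3.141 0.    2.33 ] [ 0.9  0.  -1.2] [ 0.07 -0.1  -0.04] 12.7
(12, False) 22.6 [455.6 318.4 196.8] [-3.142e+00 -1.000e-03  2.330e+00] [ 0.7 -0.4 -1.1] [ 0.04 -0.08 -0.03] 12.9
(30, False) 23.9 [455.5 318.4 214.6] [-3.141e+00 -1.000e-03  2.330e+00] [-0.1 -0.4 -2. ] [-0.03 -0.03  0.02] 13.0
```

It came free. Lift well clear and check with the camera.

```bash
python3 - <<'E'
from h import *
manip.move_l([455.7,318.3,345],ori=[np.pi,0,manip.observe()['ee_rot'][2]],vel=80);manip.sleep(.5)
s=manip.observe();print(s['time'],s['ee_pos'].round(1),s['ee_rot'].round(3),s['force'].round(1),s['torque'].round(2),s['grip_width'],s['grip_force'])
a,_=cams.get_image('scene');w,_=cams.get_image('wrist')
save('end.png',np.hstack([cv2.resize(a[150:400,150:450],(480,400)),cv2.resize(w,(320,400))]))
E
```

```text
26.125 [455.7 318.3 345. ] [-3.142  0.     2.33 ] [-0.3 -0.1 -2.1] [ 0.02  0.03 -0.  ] 12.782898661749918 29.999712109565735
```

View pics/end.png

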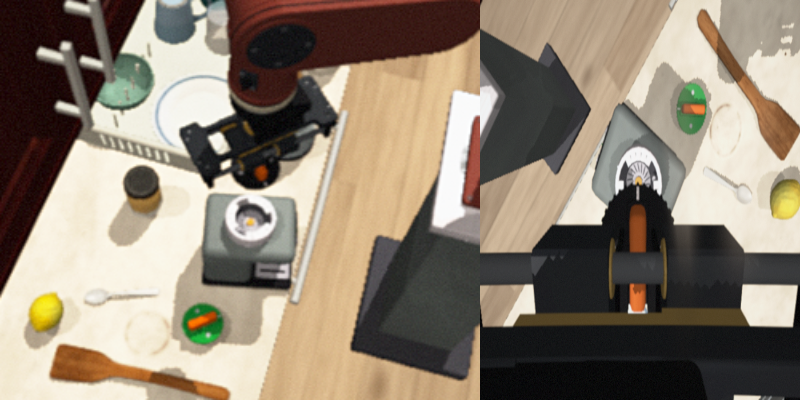

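The picture shows the carrier held level in the gripper at about (260,172), with the open collar below at (250,215). The bystanders are undisturbed.

```bash
python3 -c "
from h import *
print(manip.job_done())"
```

```text
the job is handed in; nothing more can be done
None
```

The carrier is unlocked (clockwise seen from above), lifted about 160 mm above its seat and held level in the gripper, with the other things left where they were; I handed the job in at about 26 s.

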